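Lock the stop collar on the test-stand shaft

TASK

On the test stand, turn the loose steel collar round its shaft until its T-handled set screw points squarely at the flat of the shaft (its axis square to the flat). Then tighten the set screw clockwise: run it in until it just touches the flat, and add one eighth of a turn (45 degrees) more. Do not turn the shaft or run the screw in onto the round of the shaft, leave the loose parts round the stand where they are, and let go of everything at the end.

Things in the scene. Friction and masses are not known exactly. Their poses are not given: they have to be found in the camera images.
- collar_centre (a point): Centre of the loose bright steel stop collar (72 mm diameter, 44 mm long), the only one on the shaft, mid-way between the stand's two bearing blocks; on the shaft's axis, 110 mm above the table. Own x: along the level shaft, away from the pulley end. Own z: outwards along the set screw, to its T handle; turns with the collar.
- stand: Grey test stand bolted to the table, base 270 x 130 x 14 mm; origin under its centre, below the collar; x along the shaft, z up. Two bearing blocks begin 77 mm from the middle on either side along the shaft and reach 148 mm above the table, 45 mm to each side. A pulley 100 mm across sits on the shaft's end nearer the robot, the plain end points away from it.
- collar (a joint): Angle of the collar round the shaft (rad): 0 with the set screw straight up, positive as the screw leans left (to the stand's y). Range -1.3 to 1.3; starts at 0.75 to 1.05. A drag of about 0.5 N m holds it wherever it is left, even with the screw tight. It can be turned by pushing or swinging its T handle round the shaft.
- shaft (a joint): Angle of the shaft's flat (rad), counted like collar: 0 when the flat faces straight up. It starts between -0.35 and 0.3 and is held fast: it must not be turned.
- flat_mark (a point): Point on the middle of the flat, 12 mm from the shaft's axis, 50 mm from the collar's centre towards the plain end. The shaft is a 40 mm dark round bar with one bright flat 32 mm wide along its whole length, seen on both sides of the collar and as a D at the plain end. Own z: square out of the flat; own x: along the shaft.
- handle_centre (a point): Centre of the set screw's off-white plastic T handle, 70 mm out from the shaft's axis: a straight bar 64 mm long, 15 mm thick, 28 mm deep (56 to 84 mm out); below it a hub 26 mm wide (52 to 58 mm out) and a 14 mm stem. Own x: along the bar, at the start within 0.2 rad of the shaft's x; own z: outwards along the screw. Clockwise, seen from outside, tightens.
- screw_run (a joint): Free run of the set screw (rad): negative while the tip is clear of the shaft, 0 when it touches, growing as the screw is turned clockwise. It starts 0.3 to 0.65 rad short of touching and turns easily (0.03 N m). Range -1.2 to 0.
- screw_nip (a joint): Tightening after touch (rad): 0 at the start. The bar turns by the sum of screw_run and screw_nip: once screw_run is 0 the screw turns more stiffly (0.16 N m) and this grows, up to 1.6. An eighth of a turn is 0.785. Turning back takes screw_run negative again. The screw stays where it is left.
- end_bell: Bystander: open aluminium end bell, 110 mm across, 45 mm high, beside the stand to the right; origin under its centre.
- nose_housing: Bystander: dark cast nose housing, 96 mm across, 75 mm high, beyond the stand to the left; origin under its centre.
- spanner: Bystander: steel spanner 190 mm long lying flat to the left of the stand.

How it is judged (in metres and radians):
On the way, in this order (a step that is already met when the one before it is completed fails the run):
1. the collar is turned so that its screw faces the flat (within 8 degrees), the screw still clear of the shaft (angle between the z axis of collar_centre and the z axis of flat_mark, either way round below 0.14 rad and value of joint screw_run below -0.08 rad), for 0.2 s.
2. the screw is run in until it touches the flat (angle between the z axis of collar_centre and the z axis of flat_mark, either way round below 0.14 rad and value of joint screw_run above -0.05 rad), for 0.1 s.
At the end, for the whole second after the job is handed in: The set screw's axis is within 0.14 rad (8 degrees) of square to the flat, the screw touches (screw_run above -0.06 rad) and is tightened by an eighth of a turn after touch, within 15 degrees (screw_nip 0.52 to 1.05 rad), and collar and screw are at rest (angle between the z axis of collar_centre and the z axis of flat_mark, either way round below 0.14 rad and value of joint screw_run above -0.06 rad and value of joint screw_nip between 0.52 and 1.05 rad and velocity of joint collar between -0.05 and 0.05 rad/s and velocity of joint screw_nip between -0.05 and 0.05 rad/s).
It fails at once if the screw is run in onto the round of the shaft (collar more than 0.25 rad off the flat) (value of joint screw_run above -0.03 rad and angle between the z axis of collar_centre and the z axis of flat_mark, either way round above 0.25 rad).
It fails at once if the shaft is turned (distance of flat_mark from where it was at the start of the episode above 0.004 m).
It fails at once if a bystander is pushed more than 30 mm (distance of any of end_bell, nose_housing, spanner from where it was at the start of the episode above 0.03 m).
It also fails if it takes over 42 s, if anything falls off the work surface, if the arm or the gripper's body presses on something with over 40 N, if the wrist force passes 120 N, or if a joint passes its speed limit or range.

ROBOT

A 6-joint arm with a two-finger parallel gripper is mounted at the origin on the work surface. World frame = base frame: x ahead of the robot, y to its left, z up, the work surface at z = 0. Lengths are in mm, angles in rad, forces in N, time in s.
With the tool pointing down it reaches from about 275 to 850 mm from the base axis. Payload 19 kg.
Tool frame: the origin (TCP) lies at the very end of the fingers, on their centre line; the grasp point (between the pads) lies 19 mm behind it; z points along the fingers, y is the line along which they close (so a half turn about z gives the same grasp; the last joint's range is limited). The gripper opens to 85 mm and grips with 20 to 120 N. Pads are 22 mm wide; open, the fingers measure 114 mm over their backs; the gripper's body (76 mm by 85 mm) begins 54 mm behind the grasp point. The pads swing forward as they close: fully open they stand 13 mm farther back than shut.
Start: joints at [-1.396, 0.15, 1.437, -0, 1.554, -0.134], TCP at [174.725, -547.778, 231.267] pointing down, gripper open.
Joint ranges: [-2.8, 2.8], [-0.68, 2.1], [0.12, 2.68], [-1.39, 4.53], [0.16, 2.79], [-2.81, 2.81]. Speed limits (rad/s): [1.89, 1.89, 2.22, 3.01, 3.01, 3.01].

INTERFACE

Orientations are given as a unit quaternion [w, x, y, z].
In Python, from workcell import arm, optics gives the robot as it stands. The module is installed in compiled form; this text tells all that it offers.
- The arm moves only by the tool jog_arm, never from a script. Its argument "motion" is a list of rows, each a list of 7 numbers: the shift along the tool's x, y, z in mm, then the turn, a rotation vector about the tool's x, y, z in degrees, then the finger opening in mm, from 0 to 85.4. A call has exactly 5 rows; each row is the pose to reach, as a shift and turn from the pose commanded when the call began, along the tool's axes at that moment; what a row does not reach only later rows make up. A row lasts 1/8 s, in which the tool goes at most 62.5 mm and 10.7 degrees, less where a joint would pass 70% of its speed; a pose out of reach is approached as far as the arm can. A call with a gripper value outside its range is refused whole. The fingers move at their own pace and stop on an object; "grip_force" is the grip in N (left out, the last holds). Time passes only in rows, so rows that repeat a pose let the fingers close, or fill a call up. It gives the time, the measured TCP pose, the force, the opening and the grip force at its end, in the units of the state.
- arm.observe(): the state, without advancing time (a new reading comes with each control period).
- optics.camera(name): name is "scene" or "top"; returns the picture (480x640x3 uint8, blue, green, red); there is no depth.
- optics.calibration(name): a dict with "vertical_fov" (degrees; the focal length in pixels is half the picture's height over the tangent of half this angle, whatever the lens; pixels are square), "cx", "cy" (the principal point, pixels), "rvec" (rotation vector, rad) and "tvec" (3), from world to camera coordinates, as OpenCV has them. Camera axes: x right, y down, z forward; pixel columns grow to the right and rows downward; lengths in mm; the calibration is good to about 2 mm. A picture is of the moment at which its call begins. calibration takes no time and is no camera call.
- arm.close_job(): hands the job in; it is judged then, once.
The state is a dict: "time_s": time; "qpos": joint angles; "joint_vel": joint speeds; "joint_efforts": joint torques, N m; "eef_pos": TCP position; "tool_rot": TCP orientation; "force": force on the tool from outside, world axes, zero at the start; "ft_torque": the same for the moment, N m; "opening": finger opening in mm; "gripper_force": force on a finger pad.
Only numpy, scipy, OpenCV 4.12 (cv2) and the standard library are available. Lean on these libraries where they do the work, as an engineer would, in place of code of your own. Each camera call takes 0.05 s, during which the arm holds its last target. There are 200 camera calls.

## Working session

There is one attempt and no reset: what is moved stays moved. The work goes in short steps, Python scripts to look and compute and a tool call to move; the robot and the scene stay as the last step left them, time stands still between calls to the robot, and variables do not carry over. Pictures are saved under pics/ and viewed, at most 10 in all, crops included, and the job is handed in when it is done.

Besides the shell and the picture viewer there is one more tool, called after "Request:" as name(argument=value, ...), one argument or row to a line, values as JSON. jog_arm: Moves the arm, as the interface text tells. Its arguments: {"type":"object","properties":{"motion":{"type":"array"},"grip_force":{"type":"number"}},"required":["motion"]}

```bash
mkdir -p pics; cat > h.py <<'E'
import numpy as np,cv2
from workcell import arm,optics
def cal(n):
    c=optics.calibration(n);f=240/np.tan(np.radians(c['vertical_fov'])/2)
    return np.array([[f,0,c['cx']],[0,f,c['cy']],[0,0,1.]]),np.array(c['rvec'],float).ravel(),np.array(c['tvec'],float).ravel()
def proj(n,P):
    K,r,t=cal(n);return cv2.projectPoints(np.array(P,float).reshape(-1,3),r,t,K,None)[0][:,0]
def ray(n,uv):
    K,r,t=cal(n);R=cv2.Rodrigues(r)[0];return -R.T@t,R.T@np.linalg.inv(K)@np.array([*uv,1.])
def atz(n,uv,z):
    o,d=ray(n,uv);return o+d*(z-o[2])/d[2]
E
python3 - <<'E'
from h import *
for n in('scene','top'):
    cv2.imwrite(f'pics/{n}0.png',optics.camera(n)); o,d=ray(n,(320,240));print(n,o,d,cal(n)[0][0,0],optics.calibration(n))
print(arm.observe())
E
```

```text
scene [867.99481255 499.42096791 782.06019355] [-0.34974824 -0.53979325 -0.76573958] 469.0028208910957 {'vertical_fov': 54.19983177464123, 'cx': 317.47329614000375, 'cy': 242.51109590423843, 'rvec': array([ 0.80298996,  2.6749957 , -0.97114703]), 'tvec': array([ 461.31535855, -190.30960707, 1168.5139441 ])}
top [ 454.51773347   75.33057807 1337.01416772] [ 0.12783635  0.0190376  -0.99168157] 608.9910666552081 {'vertical_fov': 43.018249064423415, 'cx': 327.10278369275494, 'cy': 239.43496208444162, 'rvec': array([ 2.13432462, -2.16730688,  0.12978374]), 'tvec': array([  94.49226118,  621.25221357, 1266.87996686])}
{'time_s': 0.1, 'qpos': array([-1.39602233e+00,  1.50912629e-01,  1.43790225e+00, -9.74626510e-06,
        1.55380520e+00, -1.33989467e-01]), 'joint_vel': array([ 0.002477  , -0.0021607 , -0.00257725, -0.00142787,  0.00050306,
        0.00144134]), 'joint_efforts': array([ 1.51657550e-03, -7.14382625e+01, -5.71797788e+01, -7.51836865e-05,
        7.22475306e-03,  4.73805460e-05]), 'eef_pos': array([ 174.67959147, -547.61091162,  230.78136025]), 'tool_rot': array([-5.13504790e-04,  9.88106647e-01,  1.53769277e-01, -1.53463763e-05]), 'force': array([-0.71693617,  0.17579586, -0.04989322]), 'ft_torque': array([-0.01733916,  0.00655872,  0.02753494]), 'gripper_force': 0.0, 'opening': 85.49947979870616}
```

View pics/scene0.png

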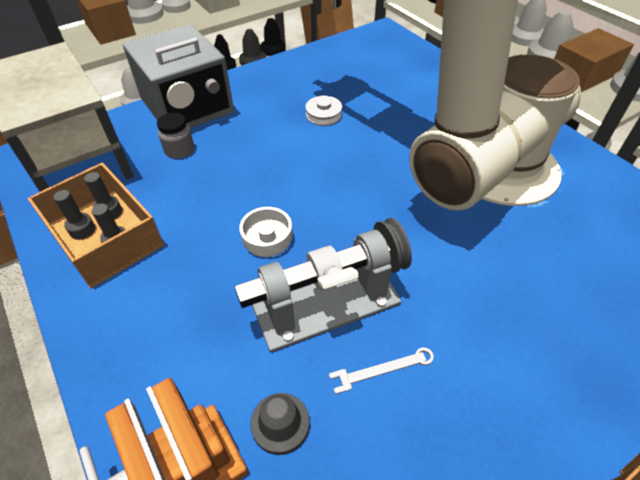

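View pics/top0.png

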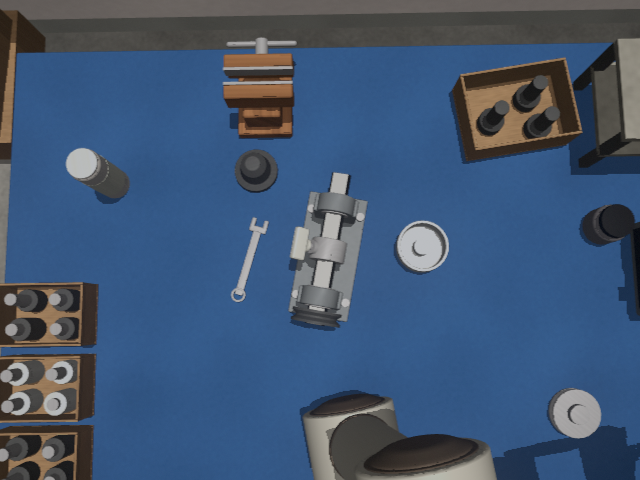

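The scene view shows the stand, with the collar at about (325,262), the T handle at (337,278) and the plain end at (243,292). In the top view the collar is at (327,250), the handle at (300,243) and the plain end at (341,180). I'll enlarge both.

```bash
python3 - <<'E'
from h import *
a=cv2.imread('pics/scene0.png')[210:350,225:415];b=cv2.imread('pics/top0.png')[165:330,275:385]
a=cv2.resize(a,None,fx=4,fy=4,interpolation=cv2.INTER_CUBIC)
b=cv2.resize(b,None,fx=3.6,fy=3.6,interpolation=cv2.INTER_CUBIC)
cv2.imwrite('pics/sc.png',a);cv2.imwrite('pics/tc.png',b)
E
```

```text
(no output)
```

View pics/sc.png

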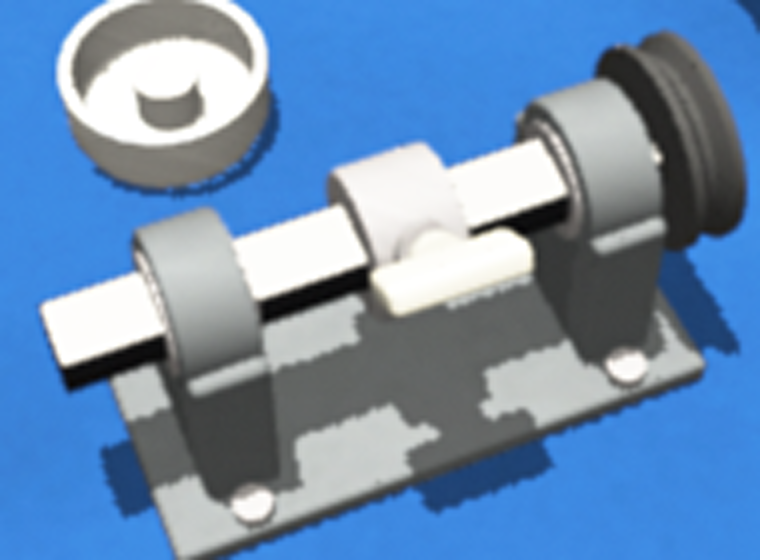

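View pics/tc.png

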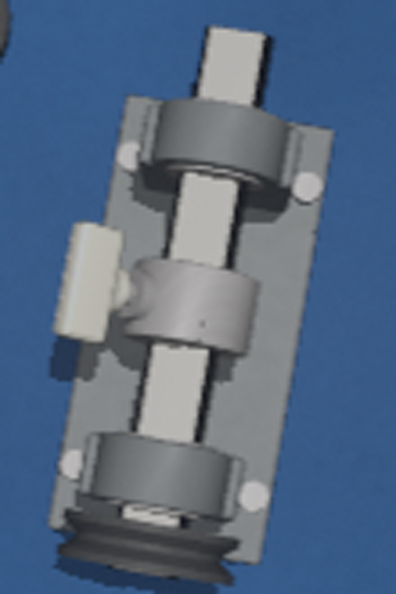

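```bash
cat > fit.py <<'E'
from h import *
from scipy.optimize import least_squares
T=lambda p:np.array(p)/3.6+[275-.36,165-.36]
S=lambda p:np.array(p)/4+[225-.375,210-.375]
def Rz(a):return cv2.Rodrigues(np.array([0,0,a]))[0]
def Rx(a):return cv2.Rodrigues(np.array([a,0,0]))[0]
def W(p,q):return np.atleast_2d(q)@Rz(p[2]).T+[p[0],p[1],0]
ax=np.array([0,0,110.])
base=[([135,65,14],(126,96)),([135,-65,14],(333,130)),([-135,-65,14],(262,563)),([-135,65,14],(50,527))]
E=[('top',16,[(180,172),(168,262),(146,345),(136,432),(208,27)]),('top',-16,[(241,180),(234,268),(209,350),(199,441),(268,36)]),
('scene',16,[(258,300),(368,265),(468,233),(568,197),(68,367)]),('scene',-16,[(233,238),(340,206),(450,170),(548,140),(42,308)])]
def res(p,full=False):
    r=[]
    for q,uv in base:r+=list(proj('top',W(p,q))[0]-T(uv))
    a=len(r)
    for n,y,pts in E:
        A,B=proj(n,W(p,ax+np.array([[-100,y,12],[180,y,12.]])@Rx(p[3]).T))
        d=(B-A)/np.linalg.norm(B-A);c=T if n=='top' else S
        r+=[float(np.cross(d,c(k)-A)) for k in pts]
    b=len(r)
    R=Rx(p[4])@Rz(p[5])
    for n,c,mid,e in(('top',T,(89.5,281),[((54,332),(76,222)),((104,342),(124,228))]),('scene',S,(453,272),[((520,228),(370,280)),((535,268),(393,315))])):
        r+=list(proj(n,W(p,ax+Rx(p[4])@[0,0,70]))[0]-c(mid))
        A,B=proj(n,W(p,ax+np.array([[-32,0,70],[32,0,70.]])@R.T));d=(B-A)/np.linalg.norm(B-A)
        for i,j in e:
            r.append(float(np.cross(d,c(j)-c(i))))
    return np.array(r)
import warnings;warnings.simplefilter('ignore')
s=least_squares(res,[590,80,-.15,0,.9,0],x_scale=[10,10,.1,.1,.1,.1],loss='soft_l1')
p=s.x
if __name__=='__main__':
    print(p.round(3));print(res(p).round(1))
    h=W(p,ax+Rx(p[4])@[0,0,70])[0];print('handle',h,'collar',W(p,ax))
    for n in('scene','top'):
        q=[proj(n,W(p,k))[0] for k in([135,0,110],[-135,0,110])]
E
python3 fit.py
```

```text
[ 5.91173e+02  8.38420e+01 -1.87000e-01 -1.07000e-01 -9.21000e-01
 -8.00000e-03]
[-0.2 -0.8  0.3 -0.4 -0.5  0.9 -1.   0.4 -0.8  0.3 -1.7 -0.3 -0.2  0.6
  2.9 -0.1  1.5  1.1  0.4 -0.3 -0.8 -0.4 -0.1  0.7 -0.1 -0.3 -0.9 -0.7
 -0.1  0.5  0.4 -0.3 -0.8  0.1 -0.3  0.3]
handle [601.55160612 138.61844308 152.33023445] collar [[591.17256255  83.84229219 110.        ]]
```

```bash
cat > plan.py <<'E'
import json,os
from h import *
from fit import p,W,Rz,Rx,ax,res
from scipy.spatial.transform import Rotation as Ro, Slerp
def pose(lean,out,turn=0,c=(0,0,0)):
    # tool pose on screw line; turn = clockwise bar angle from start alignment
    s=Rx(-lean)@[0,0,1.]; R0=Rz(p[2])
    z=-R0@s; x=-R0@Rx(-lean)@Rz(p[5])@[1,0,0.]
    R=np.column_stack([x,np.cross(z,x),z])@Rz(turn)
    return W(p,ax+s*out)[0]+c,R
def cur():
    o=arm.observe();q=o['tool_rot'];return np.array(o['eef_pos']),Ro.from_quat(np.roll(q,-1)).as_matrix()
def rel(a,b):
    return np.r_[a[1].T@(b[0]-a[0]),np.degrees(Ro.from_matrix(a[1].T@b[1]).as_rotvec())].round(1)
def app(a,row):
    return a[0]+a[1]@np.array(row[:3]),a[1]@Ro.from_rotvec(np.radians(row[3:6])).as_matrix()
E
python3 - <<'E'
from plan import *
import fit
from scipy.optimize import least_squares
# sensitivity: with pixel bias for the cameras
def r2(q):
    r=res(q[:6]).copy();
    return r
for drop in (0,1):
    idx=np.r_[0:8,8+10*(1-drop):8+10*(1-drop)+10,28:36]
    s=least_squares(lambda q:res(q)[idx],p,x_scale=[10,10,.1,.1,.1,.1],loss='soft_l1');print(['scene' ,'top'][drop],s.x.round(3))
c=cur();t=pose(.921,145)
print(c[0],t[0],t[1].round(2));r=rel(c,t);print(r,np.linalg.norm(r[3:]))
up=pose(.0,260);print(up[0],rel(c,up),rel(up,t))
E
```

```text
Traceback (most recent call last):
  File "fit.py", line 17, in res
    A,B=proj(n,W(p,ax+np.array([[-100,y,12],[180,y,12.]])@Rx(p[3]).T))
        ~~~~^^^^^^^^^^^^^^^^^^^^^^^^^^^^^^^^^^^^^^^^^^^^^^^^^^^^^^^^^^
  File "h.py", line 7, in proj
    K,r,t=cal(n);return cv2.projectPoints(np.array(P,float).reshape(-1,3),r,t,K,None)[0][:,0]
          ~~~^^^
  File "h.py", line 4, in cal
    c=optics.calibration(n);f=240/np.tan(np.radians(c['vertical_fov'])/2)
ValueError: time passes only in moves, steps and waits
```

```bash
sed -i 's/^def cal/import functools\n@functools.cache\ndef cal/' h.py
python3 - <<'E'
from plan import *
from scipy.optimize import least_squares
for k,n in enumerate(('scene','top')):
    a=8+10*(1-k)
    idx=np.r_[0:8,a:a+10,28:36]
    s=least_squares(lambda q:res(q)[idx],p,x_scale=[10,10,.1,.1,.1,.1],loss='soft_l1');print(n,s.x.round(3))
c=cur();t=pose(.921,145)
print(c[0],t[0]);print(rel(c,t))
up=pose(.0,260);print(up[0],rel(c,up),rel(up,t))
E
```

```text
scene [ 5.91189e+02  8.38080e+01 -1.86000e-01 -1.35000e-01 -9.22000e-01
 -9.00000e-03]
top [ 5.91189e+02  8.36370e+01 -1.85000e-01 -5.60000e-02 -9.24000e-01
 -1.10000e-02]Traceback (most recent call last):
  File "<stdin>", line 7, in <module>
  File "plan.py", line 9, in pose
    R=np.column_stack([x,np.cross(z,x),z])@Rz(turn)
                                           ~~^^^^^^
  File "fit.py", line 5, in Rz
    def Rz(a):return cv2.Rodrigues(np.array([0,0,a]))[0]
                     ~~~~~~~~~~~~~^^^^^^^^^^^^^^^^^^^
cv2.error: OpenCV(4.12.0) /io/opencv/modules/calib3d/src/calibration_base.cpp:151: error: (-210:Unsupported format or combination of formats) The matrices must have 32f or 64f data type in function 'Rodrigues'
```

```bash
sed -i 's/\[0,0,a\]/[0.,0,a]/;s/\[a,0,0\]/[a,0.,0]/' fit.py
python3 - <<'E'
from plan import *
c=cur();t=pose(.921,145)
print(c[0],t[0]);print(rel(c,t))
up=pose(.0,260);r=rel(c,up);print(up[0],r,rel(up,t))
E
```

```text
[ 174.67959147 -547.61091162  230.78136025] [612.66572294 197.27399603 197.72851658]
[ 643.6 -576.5   33.7   17.   -68.3 -137.2]
[591.17256255  83.84229219 370.        ] [ 5.887e+02 -4.752e+02 -1.387e+02 -0.000e+00 -1.000e-01 -1.511e+02] [  1.  115.4 172.3  52.8  -0.4   0. ]
```

Request:
jog_arm(
  motion=[
    [40, -32, -28, 0, 0, -10, 85],
    [80, -64, -56, 0, 0, -20, 85],
    [120, -96, -84, 0, 0, -30, 85],
    [160, -128, -112, 0, 0, -40, 85],
    [200, -160, -139, 0, 0, -50, 85],
  ],
)

```text
time_s: 0.72
eef_pos: [317.2, -333.0, 371.1]
tool_rot: [-0.0, 0.829, 0.559, 0.0]
force: [0.7, -0.6, -0.8]
opening: 84.8
gripper_force: 0.0
```

```bash
python3 - <<'E'
from plan import *
c=cur();print(c[0],arm.observe()['qpos'].round(2));print(rel(c,pose(0,260)))
E
```

```text
[ 317.16919275 -332.96527995  371.07851931] [-0.98 -0.1   1.42  0.    1.83 -0.59]
[ 489.1   98.     1.2    0.    -0.  -100.8]
```

Request:
jog_arm(
  motion=[
    [50, 10, 0, 0, 0, -10, 85],
    [100, 20, 0, 0, 0, -20, 85],
    [150, 30, 0, 0, 0, -30, 70],
    [200, 40, 0, 0, 0, -40, 60],
    [250, 50, 0, 0, 0, -50, 55],
  ],
)

```text
time_s: 1.35
eef_pos: [458.4, -120.6, 370.2]
tool_rot: [-0.0, 0.515, 0.857, 0.0]
force: [0.3, -0.7, -0.2]
opening: 54.9
gripper_force: 0.0
```

```bash
python3 - <<'E'
from plan import *
c=cur();print(c[0],arm.observe()['qpos'].round(2));print(rel(c,pose(0,260)),rel(c,pose(.921,150)))
E
```

```text
[ 458.40456158 -120.63509272  370.17459741] [-0.42 -0.07  1.39  0.    1.82 -0.91]
[ 1.181e+02  2.133e+02  2.000e-01  0.000e+00 -0.000e+00 -5.080e+01] [211.2 288.  169.4  49.  -23.8 -47. ]
```

Request:
jog_arm(
  motion=[
    [24, 43, 0, 0, 0, -10.2, 55],
    [48, 86, 0, 0, 0, -20.4, 55],
    [72, 129, 0, 0, 0, -30.6, 55],
    [95, 171, 0, 0, 0, -40.7, 55],
    [118, 213, 0, 0, 0, -50.8, 55],
  ],
)

```text
time_s: 1.98
eef_pos: [592.2, 82.7, 370.0]
tool_rot: [-0.0, 0.097, 0.995, -0.0]
force: [-0.2, -0.5, -0.0]
opening: 55.0
gripper_force: 0.0
```

```bash
python3 - <<'E'
from plan import *
c=cur();print(c[0],arm.observe()['qpos'].round(2));print(rel(c,pose(0,260)))
for i in range(1,6):
    a=i/5; print(rel(c,pose(.921*a,260-100*a)))
E
```

```text
[592.22679614  82.73902487 370.01348091] [ 0.01  0.2   1.11  0.    1.84 -1.37]
[ 1.2  0.9  0.  -0.  -0.   0. ]
[ 1.6 44.8 24.1 10.6 -0.1  0. ]
[ 1.8 80.1 54.8 21.1 -0.2  0. ]
[  2.  105.9  89.8  31.7  -0.3   0. ]
[  2.1 121.8 126.7  42.2  -0.4   0. ]
[  2.2 128.3 163.2  52.8  -0.4   0. ]
```

Request:
jog_arm(
  motion=[
    [1.6, 45, 24, 10.6, -0.1, 0, 55],
    [1.8, 80, 55, 21.1, -0.2, 0, 55],
    [2, 106, 90, 31.7, -0.3, 0, 55],
    [2.1, 122, 127, 42.2, -0.4, 0, 55],
    [2.2, 128.3, 163.2, 52.8, -0.4, 0, 55],
  ],
)

```text
time_s: 2.6
eef_pos: [614.9, 208.9, 205.9]
tool_rot: [-0.041, 0.089, 0.89, -0.445]
force: [1.2, -0.2, -0.5]
opening: 54.8
gripper_force: 0.0
```

```bash
python3 - <<'E'
from plan import *
c=cur();print(c[0],arm.observe()['qpos'].round(2));print(rel(c,pose(.921,160)),rel(c,pose(.921,62)))
a=optics.camera('scene')[140:350,225:465];b=optics.camera('top')[165:330,245:385]
a=cv2.resize(a,None,fx=2.8,fy=2.8,interpolation=cv2.INTER_CUBIC)
cv2.imwrite('pics/s1.png',a)
E
```

```text
[614.86819803 208.93818998 205.86785414] [ 0.51  0.72  0.95 -0.75  2.04 -1.01]
[-0.  -0.7 -0.6 -0.4 -0.2 -0.1] [-0.3 -0.1 97.4 -0.4 -0.2 -0.1]
```

View pics/s1.png

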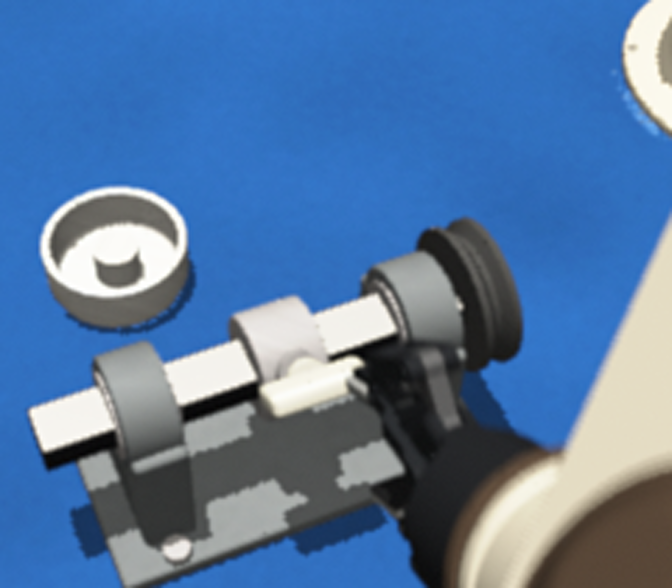

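The view shows the open fingers at about (400,400), lined up outside the bar at (310,390). Next I approach and grip.

Request:
jog_arm(
  motion=[
    [0, 0, 25, 0, 0, 0, 50],
    [0, 0, 50, 0, 0, 0, 45],
    [0, 0, 75, 0, 0, 0, 45],
    [0, 0, 88, 0, 0, 0, 45],
    [0, 0, 97, 0, 0, 0, 45],
  ],
)

```text
time_s: 3.32
eef_pos: [600.4, 131.0, 149.5]
tool_rot: [-0.041, 0.091, 0.892, -0.442]
force: [-1.1, 1.2, -0.1]
opening: 44.7
gripper_force: 0.0
```

Request:
jog_arm(
  motion=[
    [0, 0, 0, 0, 0, 0, 30],
    [0, 0, 0, 0, 0, 0, 20],
    [0, 0, 0, 0, 0, 0, 10],
    [0, 0, 0, 0, 0, 0, 5],
    [0, 0, 0, 0, 0, 0, 5],
  ],
  grip_force=30,
)

```text
time_s: 3.95
eef_pos: [600.4, 132.5, 148.6]
tool_rot: [-0.041, 0.089, 0.891, -0.442]
force: [1.7, 5.2, 0.5]
opening: 14.6
gripper_force: 31.7
```

```bash
python3 - <<'E'
from plan import *
c=cur();o=arm.observe();print(c[0],o['qpos'].round(2),o['opening'],o['ft_torque'].round(2),o['force'].round(1));print(rel(c,pose(.921,62)))
b=pose(.921,62)
for i in range(1,11):
    a=i/10; print(rel(b,pose(.921+(0.107-.921)*a,62)))
a=optics.camera('scene')[140:350,225:465];b=optics.camera('top')[145:330,225:385]
a=cv2.resize(a,(480,420));b=cv2.resize(b,(300,347));im=np.zeros((420,780,3),np.uint8);im[:,:480]=a;im[:347,480:]=b
cv2.imwrite('pics/s2.png',im)
E
```

```text
[600.43815611 132.49780989 148.61824612] [ 0.43  0.64  1.19 -0.74  1.87 -0.95] 14.580665177373428 [ 0.89 -0.23  0.1 ] [1.7 5.2 0.5]
[ 0.1  0.8  0.8  0.  -0.2 -0.2]
[-0.  -5.   0.2 -4.7  0.   0. ]
[ -0.1 -10.    0.8  -9.3   0.1  -0. ]
[ -0.1 -15.    1.8 -14.    0.1  -0. ]
[ -0.2 -19.8   3.3 -18.7   0.2  -0. ]
[ -0.2 -24.5   5.1 -23.3   0.2  -0. ]
[ -0.2 -29.1   7.2 -28.    0.2  -0. ]
[ -0.3 -33.4   9.8 -32.6   0.3  -0. ]
[ -0.3 -37.6  12.7 -37.3   0.3  -0. ]
[ -0.3 -41.5  15.9 -42.    0.3  -0. ]
[ -0.4 -45.1  19.4 -46.6   0.4  -0. ]
```

View pics/s2.png

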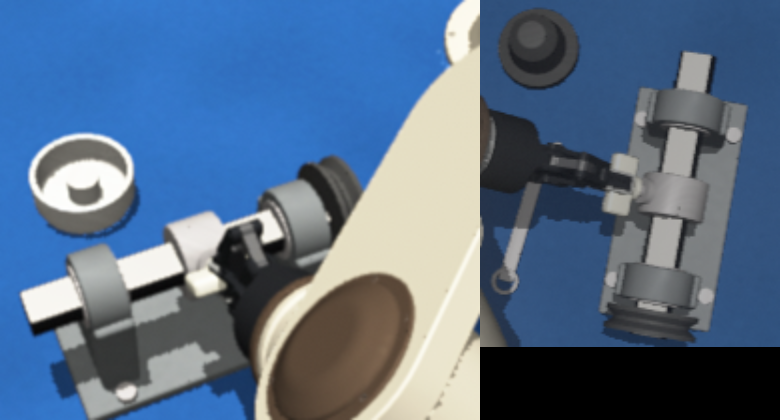

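The bar is gripped at mid-length with an opening of 14.6. Now I swing it round the shaft.

Request:
jog_arm(
  motion=[
    [0, -5, 0.2, -4.7, 0, 0, 5],
    [-0.1, -10, 0.8, -9.3, 0.1, 0, 5],
    [-0.1, -15, 1.8, -14, 0.1, 0, 5],
    [-0.2, -19.8, 3.3, -18.7, 0.2, 0, 5],
    [-0.2, -24.5, 5.1, -23.3, 0.2, 0, 5],
  ],
)

```text
time_s: 4.68
eef_pos: [596.8, 114.0, 165.1]
tool_rot: [-0.023, 0.097, 0.963, -0.252]
force: [1.5, 1.4, -8.5]
opening: 14.2
gripper_force: 30.5
```

Request:
jog_arm(
  motion=[
    [0, -5, 0.2, -4.7, 0, 0, 5],
    [-0.1, -10, 0.8, -9.3, 0.1, 0, 5],
    [-0.1, -15, 1.8, -14, 0.1, 0, 5],
    [-0.2, -19.8, 3.3, -18.7, 0.2, 0, 5],
    [-0.2, -24.5, 5.1, -23.3, 0.2, 0, 5],
  ],
)

```text
time_s: 5.3
eef_pos: [592.2, 90.3, 173.0]
tool_rot: [-0.005, 0.1, 0.994, -0.052]
force: [0.9, 4.2, -6.9]
opening: 14.2
gripper_force: 30.5
```

Request:
jog_arm(
  motion=[
    [0, 0, 0, 0, 0, 0, 5],
    [0, 0, 0, 0, 0, 0, 5],
    [0, 0, 0, 0, 0, 0, 5],
    [0, 0, 0, 0, 0, 0, 5],
    [0, 0, 0, 0, 0, 0, 5],
  ],
)

```text
time_s: 5.92
eef_pos: [592.2, 89.8, 172.9]
tool_rot: [-0.005, 0.1, 0.993, -0.054]
force: [0.6, 0.1, 5.9]
opening: 14.2
gripper_force: 32.2
```

```bash
python3 - <<'E'
from plan import *
c=cur();o=arm.observe();print(c[0],o['qpos'].round(2),o['opening'],(c[1].T@o['ft_torque']).round(3),(c[1].T@o['force']).round(1));print(rel(c,pose(.107,62)))
a=optics.camera('scene')[170:350,225:415];b=optics.camera('top')[145:330,255:385]
a=cv2.resize(a,(507,480),interpolation=2);b=cv2.resize(b,(293,416),interpolation=2);im=np.zeros((480,800,3),np.uint8);im[:,:507]=a;im[:416,507:]=b
cv2.imwrite('pics/s3.png',im)
E
```

```text
[592.19882514  89.84955225 172.89226926] [ 0.08  0.25  1.44 -0.11  1.48 -1.28] 14.165742030860669 [-0.215  0.015  0.011] [-0.6 -0.4 -5.9]
[-0.1  0.7  1.2 -0.1 -0.  -0.3]
```

View pics/s3.png

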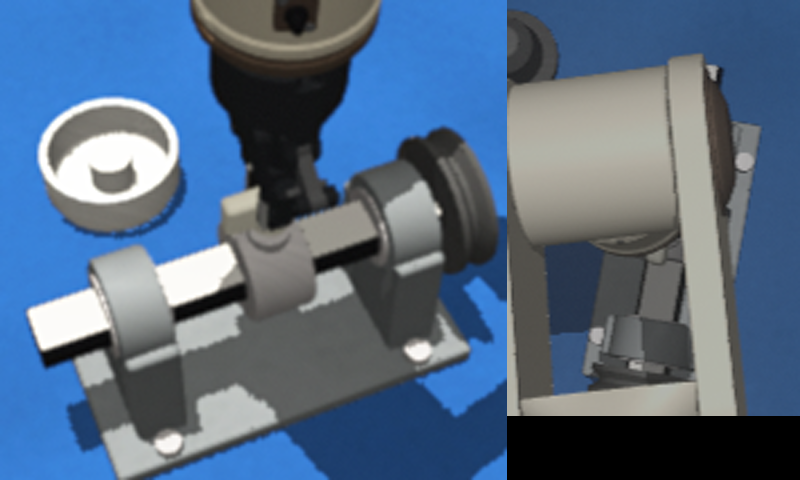

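Request:
jog_arm(
  motion=[
    [0, 0, 0, 0, 0, 3, 5],
    [0, 0, 0, 0, 0, 6, 5],
    [0, 0, 0, 0, 0, 9, 5],
    [0, 0, 0, 0, 0, 12, 5],
    [0, 0, 0, 0, 0, 14, 5],
  ],
)

```text
time_s: 6.65
eef_pos: [592.2, 89.7, 172.9]
tool_rot: [0.002, 0.221, 0.974, -0.054]
force: [-0.2, -1.3, 5.6]
opening: 14.6
gripper_force: 32.2
```

```bash
cat > st.py <<'E'
from plan import *
c=cur();o=arm.observe();print(o['time_s'],'tq',(c[1].T@o['ft_torque']).round(3),'f',(c[1].T@o['force']).round(1),o['opening'],'turned',-rel(c,pose(.107,62))[5],rel(c,pose(.107,62))[:5])
E
python3 st.py
```

```text
6.65 tq [ 0.123 -0.049  0.006] f [-0.5 -1.8 -5.4] 14.554060430075596 turned 14.4 [ 0.1  0.9  1.2 -0.1 -0. ]
```

Request:
jog_arm(
  motion=[
    [0, 0, 0, 0, 0, 1, 5],
    [0, 0, 0, 0, 0, 2, 5],
    [0, 0, 0, 0, 0, 3, 5],
    [0, 0, 0, 0, 0, 4, 5],
    [0, 0, 0, 0, 0, 5, 5],
  ],
)

```text
time_s: 7.28
eef_pos: [592.1, 89.6, 172.9]
tool_rot: [0.004, 0.263, 0.963, -0.054]
force: [-0.6, -2.0, 6.0]
opening: 14.0
gripper_force: 32.2
```

```bash
python3 st.py
```

```text
7.275 tq [ 0.304  0.055 -0.066] f [-0.8 -2.6 -5.7] 14.01457862460589 turned 19.3 [ 0.2  0.9  1.2 -0.1 -0. ]
```

Request:
jog_arm(
  motion=[
    [0, 0, 0, 0, 0, 1, 5],
    [0, 0, 0, 0, 0, 2, 5],
    [0, 0, 0, 0, 0, 3, 5],
    [0, 0, 0, 0, 0, 4, 5],
    [0, 0, 0, 0, 0, 5, 5],
  ],
)

```text
time_s: 7.9
eef_pos: [592.1, 89.5, 172.9]
tool_rot: [0.006, 0.305, 0.951, -0.054]
force: [-1.6, -1.9, 6.5]
opening: 14.2
gripper_force: 32.2
```

```bash
python3 st.py
```

```text
7.9 tq [ 0.372 -0.054 -0.086] f [-0.1 -3.1 -6.2] 14.231632894480668 turned 24.3 [ 0.3  1.   1.2 -0.1 -0. ]
```

Request:
jog_arm(
  motion=[
    [0, 0, 0, 0, 0, 1, 5],
    [0, 0, 0, 0, 0, 2, 5],
    [0, 0, 0, 0, 0, 3, 5],
    [0, 0, 0, 0, 0, 4, 5],
    [0, 0, 0, 0, 0, 5, 5],
  ],
)

```text
time_s: 8.52
eef_pos: [592.1, 89.4, 173.0]
tool_rot: [0.009, 0.346, 0.937, -0.054]
force: [-1.9, -2.6, 7.0]
opening: 14.1
gripper_force: 32.2
```

```bash
python3 st.py
```

```text
8.525 tq [ 0.523 -0.149 -0.219] f [-0.6 -3.9 -6.7] 14.139864529702738 turned 29.3 [ 0.4  1.   1.2 -0.1 -0. ]
```

Request:
jog_arm(
  motion=[
    [0, 0, 0, 0, 0, 1, 5],
    [0, 0, 0, 0, 0, 2, 5],
    [0, 0, 0, 0, 0, 3, 5],
    [0, 0, 0, 0, 0, 4, 5],
    [0, 0, 0, 0, 0, 5, 5],
  ],
)

```text
time_s: 9.15
eef_pos: [592.0, 89.4, 173.0]
tool_rot: [0.011, 0.386, 0.921, -0.054]
force: [-2.4, -3.7, 6.5]
opening: 14.0
gripper_force: 32.3
```

```bash
python3 st.py
```

```text
9.15 tq [ 0.647 -0.158 -0.217] f [-1.4 -4.8 -6.1] 13.954997058665322 turned 34.3 [ 0.5  1.1  1.2 -0.2 -0. ]
```

Tool-axis torque stepped from about 0.08 to 0.22 N m between 24° and 29°, so touch came at about 26.5°. I'll turn on to about 72°.

Request:
jog_arm(
  motion=[
    [0, 0, 0, 0, 0, 3.8, 5],
    [0, 0, 0, 0, 0, 7.6, 5],
    [0, 0, 0, 0, 0, 11.4, 5],
    [0, 0, 0, 0, 0, 15.2, 5],
    [0, 0, 0, 0, 0, 19, 5],
  ],
)

```text
time_s: 9.78
eef_pos: [591.8, 89.2, 173.0]
tool_rot: [0.02, 0.534, 0.844, -0.051]
force: [-4.6, -4.6, 7.7]
opening: 14.2
gripper_force: 32.4
```

```bash
python3 st.py
```

```text
9.775 tq [ 1.053 -0.496 -0.196] f [-2.8 -6.7 -7. ] 14.200138310038161 turned 53.4 [ 0.9  1.1  1.2 -0.2  0. ]
```

Request:
jog_arm(
  motion=[
    [0, 0, 0, 0, 0, 4, 5],
    [0, 0, 0, 0, 0, 8, 5],
    [0, 0, 0, 0, 0, 12, 5],
    [0, 0, 0, 0, 0, 16, 5],
    [0, 0, 0, 0, 0, 19, 5],
  ],
)

```text
time_s: 10.4
eef_pos: [591.5, 89.1, 173.0]
tool_rot: [0.028, 0.666, 0.744, -0.048]
force: [-7.1, -5.3, 9.1]
opening: 14.3
gripper_force: 32.6
```

```bash
python3 st.py
```

```text
10.4 tq [ 1.368 -0.825 -0.166] f [-5.4 -7.9 -8.3] 14.300362884568425 turned 72.4 [ 1.2  1.   1.2 -0.2  0. ]
```

Request:
jog_arm(
  motion=[
    [0, 0, 0, 0, 0, 0, 18],
    [0, 0, 0, 0, 0, 0, 25],
    [0, 0, 0, 0, 0, 0, 40],
    [0, 0, 0, 0, 0, 0, 45],
    [0, 0, 0, 0, 0, 0, 45],
  ],
)

```text
time_s: 11.02
eef_pos: [592.0, 89.7, 172.5]
tool_rot: [0.027, 0.665, 0.745, -0.047]
force: [0.1, -0.6, 0.8]
opening: 44.9
gripper_force: 0.0
```

Request:
jog_arm(
  motion=[
    [0, 0, -15, 0, 0, 0, 45],
    [0, 0, -40, 0, 0, 0, 45],
    [0, 0, -80, 0, 0, 0, 45],
    [0, 0, -120, 0, 0, 0, 45],
    [0, 0, -160, 0, 0, 0, 45],
  ],
)

```text
time_s: 11.65
eef_pos: [595.2, 106.8, 334.2]
tool_rot: [0.028, 0.665, 0.745, -0.046]
force: [0.4, -0.3, 0.2]
opening: 44.9
gripper_force: 0.0
```

```bash
python3 - <<'E'
from plan import *
a=optics.camera('scene')[190:340,225:415]
cv2.imwrite('pics/s4.png',cv2.resize(a,None,fx=4,fy=4,interpolation=2))
s=lambda L,o:(proj('scene',W(p,ax+Rx(-L)@[0,0,o]))[0]-[225,190])*4
for L in(-.1,0,.107,.2,.3):print(L,s(L,84).round(),s(L,36).round(),s(L,70).round())
E
```

```text
-0.1 [387. 176.] [392. 256.] [389. 200.]
0 [395. 190.] [395. 262.] [395. 212.]
0.107 [404. 206.] [399. 269.] [402. 225.]
0.2 [411. 221.] [402. 275.] [408. 238.]
0.3 [419. 239.] [405. 282.] [415. 252.]
```

View pics/s4.png

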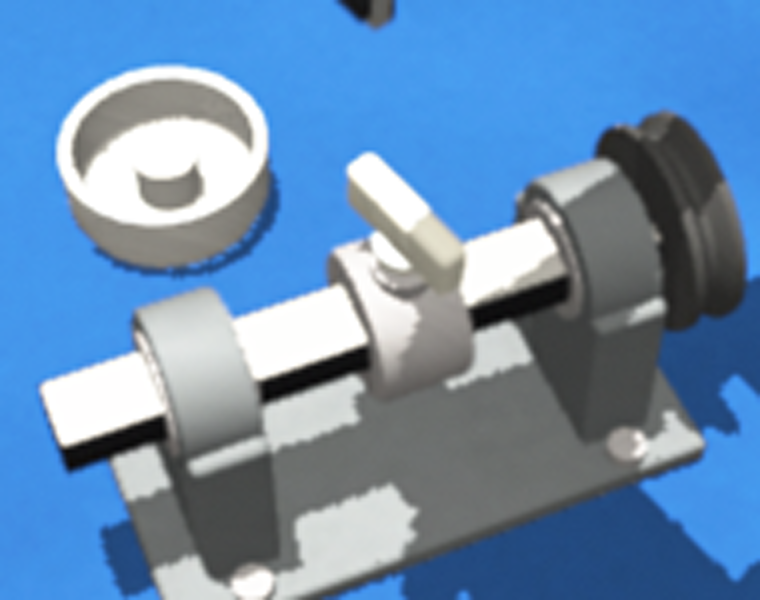

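The handle's centre is at about (405,221), against a prediction of (402,225) for a lean of 0.107. The bar has turned and the gripper is clear, so I'm handing in.

```bash
python3 -c "
from workcell import arm
print(arm.close_job())"
```

```text
the job is handed in; nothing more can be done
None
```

I handed the job in at about 12 s without seeing the judge's verdict: by camera and torque readings, the collar's screw faces the flat, the screw is about 45° past touch, and the gripper has let go and is clear.

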